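Hang the rotator wheel on the stand's sprung J-hook

ROBOT

A 6-joint arm with a two-finger parallel gripper is mounted at the origin on the work surface. World frame = base frame: x ahead of the robot, y to its left, z up, the work surface at z = 0. Lengths are in mm, angles in rad, forces in N, time in s.
With the tool pointing down it reaches from about 275 to 1000 mm from the base axis. Payload 8.4 kg.
Tool frame: the origin (TCP) lies at the very end of the fingers, on their centre line; the grasp point (between the pads) lies 19 mm behind it; z points along the fingers, x is the direction in which the jaws open and shut, and the axes are right-handed (so a half turn about z gives the same grasp; the last joint's range is limited). The gripper opens to 85 mm and grips with 20 to 120 N. Pads are 22 mm wide; open, the fingers measure 114 mm over their backs; the gripper's body (76 mm by 85 mm) begins 54 mm behind the grasp point. The pads swing forward as they close: fully open they stand 13 mm farther back than shut.
Start: joints at [-1.154, 0.353, 1.633, -0, 1.155, -0.002], TCP at [254.164, -570.989, 231.281] pointing down, gripper open.
Joint ranges: [-2.63, 2.63], [-0.92, 2.1], [0.06, 2.66], [-1.3, 4.44], [0, 2.69], [-3.02, 3.02]. Speed limits (rad/s): [2.22, 2.22, 2.79, 3.14, 3.14, 3.14].

INTERFACE

Orientations are given as [roll, pitch, yaw] about the fixed x, y, z axes, in that order (R = Rz(yaw) Ry(pitch) Rx(roll)).
In Python, from rig import r gives the robot as it stands. The module is installed in compiled form; this text tells all that it offers.
- The arm moves only by the tool apply_moves, never from a script. Its argument "targets" is a list that holds one entry, the list of rows, each a list of 7 numbers: the gripper's target within -1 to 1 (fully open at 1, half-way at 0, shut at -1), then the shift along the tool's x, y, z in cm, then the turn, a rotation vector about the tool's x, y, z in degrees. A call has 1 to 8 rows; each row is the pose to reach, as a shift and turn from the pose measured when the call began, along the tool's axes at that moment; what a row does not reach only later rows make up. A row lasts 1/10 s, in which the tool goes at most 50 mm and 8.59 degrees, less where a joint would pass 70% of its speed; a pose out of reach is approached as far as the arm can. A call with a gripper value outside its range is refused whole. The fingers move at their own pace and stop on an object; "newtons" is the grip in N (left out, the last holds). Time passes only in rows, so rows that repeat a pose let the fingers close. It gives the time, the measured TCP pose, the force and the opening at its end, in the units of the state.
- r.sense(): the state, without advancing time (a new reading comes with each control period).
- r.grab_frame(name): name is "scene" or "top" or "wrist"; returns a dict with "pixels" (420x560x3 uint8, red, green, blue), "fov_y" (degrees; the focal length in pixels is half the picture's height over the tangent of half this angle, whatever the lens; pixels are square), "cx", "cy" (the principal point, pixels), "D" ([k1, k2, p1, p2, k3] as OpenCV has them; the pictures are not rectified), "R" (3x3) and "t" (3): a world point X has camera coordinates R X + t; the wrist camera has in their place "mount" (4x4, takes a point from camera to tool coordinates, whose origin is the TCP and whose axes are the tool frame's). Camera axes: x right, y down, z forward; pixel columns grow to the right and rows downward; lengths in mm; the calibration is good to about 2 mm. A picture is of the moment at which its call begins: read the wrist's pose just before it. There is no depth.
- r.sign_off(): hands the job in, once; it reports no verdict.
The state is a dict: "clock": time; "qpos": joint angles; "qvel": joint speeds; "joint_efforts": joint torques, N m; "eef_pos": TCP position; "tcp_rot": TCP orientation; "contact_force": force on the tool from outside, world axes, zero at the start; "wrist_torque": the same for the moment, N m; "opening": opening from 0.0 (shut) to 1.0 (fully open).
Only numpy, scipy, OpenCV 4.12 (cv2) and the standard library are available. Lean on these libraries where they do the work, as an engineer would, in place of code of your own. Each camera call takes 0.05 s, during which the arm holds its last target. There are 200 camera calls.

TASK

Lift the spoked wheel out of its rack by the top of its rim, hook the rim over the high double J-hook on the lab stand and press it gently down past the sprung keeper, all the way in your grip and without letting it drop, until it is fully home and the keeper has snapped over it, then let go. Feel your way: the hook's exact height is not known, and it must never be loaded with more than 30 N. Leave the other things on the bench where they are.

Things in the scene. Friction and masses are not known exactly. Their poses are not given: they have to be found in the camera images.
- wheel_hub (a point): Hub centre of the wheel: spoked aluminium rotor of a tube rotator, 0.2-0.3 kg, upright in its rack. Outside diameter 200 mm; rim 14 mm thick along the axle, 12 mm deep radially (inner diameter 176). x is the axle (level), z up in the wheel's plane. Three 12 mm spokes, as on a steering wheel: straight down and nearly level to each side (10 degrees drooping); all above is open.
- wheel_top (a point): Middle of the rim's section at the very top of the wheel, 94 mm above the hub centre and 6 mm below the outer edge: the place to pinch it, across the 14 mm thickness (along x, the axle). Same axes as the hub.
- rack: White rack in which the wheel stands: 110 x 220 mm foot, two rails to 67 mm above the table, 18 mm slot along the rack's y, wheel bottom 12 mm above the table. Lift the wheel straight up at least 60 mm to clear it. Origin on the table under the middle of the slot.
- stand: Heavy fixed lab stand, 130 x 200 mm foot, with a double J-hook clamped to its rod. Origin on the table exactly below the middle of the hook's throat, z up, x from the throat back to the rod, which is 112 mm behind and 275 mm high. The clamp was set by hand: the whole hook may sit up to 11 mm lower or higher than its middle setting. That is not measured and must be felt or seen.
- hung_hub (a point): Fixed to the stand, 165 mm above its origin, same axes: where the hub comes to rest when the wheel hangs home IF the clamp is at its middle setting; truly up to 11 mm lower or higher. The wheel's axle must lie along x. Bring the hub in from the front about 50 mm higher than this: rim over the tips, spokes under the arms. Measured from the true hung hub, the hook's tips top out 100 mm and the keeper's ramps 113 mm higher.
- throat (a point): Fixed to the stand, 236 mm above its origin, same axes: middle between the two hook arms (middle clamp setting). The arms are 8 mm round bars along x at y = -45 and +45 mm with upturned tips in front; throats from x = -9 (tips) to +9 mm (collars) take the 14 mm rim from above, both at once; to get there bring the wheel in from the front (-x) with its rim over the tips. Open between the arms to x = +75 mm: fingers fit.
- keeper (a joint): Sprung keeper: two ramped noses, one over each arm, moving together along the stand's +x (m; 0 = forward over the throat, up to 0.012 = pushed back). The sinking rim meets the ramps 25 to 35 mm above home; a push of 3 to 10 N beyond its weight, most at 20 to 25 mm, forces them back 4 to 8 mm; below that they only drag lightly. 1 to 3 mm above home the noses snap forward over the rim (2 mm play); then the arms stop it hard: feel it slowly.
- dish: Bystander, leave alone: shallow glass dish, 90 mm wide, 16 mm high, open. Origin at the centre of its underside.
- stopper: Bystander, leave alone: black rubber stopper, 32 mm wide, 30 mm high. Origin at the centre of its underside.
- spare_disc: Bystander, leave alone: small solid metal disc lying flat, 80 mm wide, 20 mm high. Origin at the centre of its underside.
- beaker: Bystander, leave alone: glass beaker, 70 mm wide, 95 mm high. Origin at the centre of its underside.
- wash_bottle: Bystander, leave alone: white bottle with a cap, 60 mm wide, 150 mm high. Origin at the centre of its underside.
- reagent: Bystander, leave alone: small dark jar, 52 mm wide, 100 mm high. Origin at the centre of its underside.
- case: Bystander, leave alone: rigid spectacle case, 60 x 170 x 40 mm. Origin at the centre of its underside.
Not all that is in view belongs to the job. Of the things shaped like the part that bears wheel_hub, the aluminium one is meant.

How it is judged:
By the outcome, as a careful person would: the job done as asked, in the order asked, and still so for the second after the job is handed in, with the robot touching nothing.
It also fails if it takes over 72 s, if anything falls off the work surface, if the arm or the gripper's body presses on something with over 40 N, if the wrist force passes 120 N, or if a joint passes its speed limit or range.

## Working session

There is one attempt and no reset: what is moved stays moved. The work goes in short steps, Python scripts to look and compute and a tool call to move; the robot and the scene stay as the last step left them, time stands still between calls to the robot, and variables do not carry over. Pictures are saved under pics/ and viewed, about 8 in all and at most 12, crops included, and the job is handed in when it is done.

Besides the shell and the picture viewer there is one more tool, called after "Emit:" as name(argument=value, ...) on one line, values as JSON. apply_moves: Moves the arm, as the interface text tells. Its arguments: {"type":"object","properties":{"targets":{"type":"array"},"newtons":{"type":"number"}},"required":["targets"]}

```bash
mkdir -p pics; cat > h.py <<'E'
import numpy as np, cv2
from rig import r
def save(n,f): cv2.imwrite(f'pics/{f}.png', n['pixels'][:,:,::-1])
def K(f):
    p=f['pixels']; fl=p.shape[0]/2/np.tan(np.radians(f['fov_y'])/2)
    return np.array([[fl,0,f['cx']],[0,fl,f['cy']],[0,0,1]])
def ray(f,uv):
    q=cv2.undistortPoints(np.array(uv,float).reshape(-1,1,2),K(f),np.array(f['D'],float)).reshape(-1,2)
    R=np.array(f['R']);t=np.array(f['t'])
    d=np.c_[q,np.ones(len(q))]@R
    return -R.T@t, d/np.linalg.norm(d,axis=1)[:,None]
def onz(f,uv,z):
    c,d=ray(f,uv); return c+d*((z-c[2])/d[:,2])[:,None]
def tri(f1,u1,f2,u2):
    c1,d1=ray(f1,u1);c2,d2=ray(f2,u2);o=[]
    for a,b in zip(d1,d2):
        A=np.c_[a,-b];s=np.linalg.lstsq(A,c2-c1,rcond=None)[0]
        p=c1+a*s[0];q=c2+b*s[1];o.append([*((p+q)/2),np.linalg.norm(p-q)])
    return np.array(o)
def proj(f,X):
    return cv2.projectPoints(np.array(X,float).reshape(-1,1,3),cv2.Rodrigues(np.array(f['R'],float))[0],np.array(f['t'],float),K(f),np.array(f['D'],float))[0].reshape(-1,2)
E
python3 - <<'E'
from h import *
import pickle
d={}
for n in('scene','top'):
    f=r.grab_frame(n);d[n]=f;save(f,n)
    print(n,f['fov_y'],f['cx'],f['cy'],f['D'],-np.array(f['R']).T@f['t'])
pickle.dump(d,open('f0.pkl','wb'))
print(r.sense())
a=np.vstack([d[n]['pixels'] for n in d]) 
E
```

```text
scene 57.83087547092639 279.5033036970339 212.6908000123869 [-0.09084447  0.          0.          0.          0.        ] [1440.5623665   206.04692149  723.87295129]
top 46.63073920229627 277.76582600947313 200.31755437249828 [-0.09755918  0.          0.          0.          0.        ] [ 267.97778016   32.17389708 1815.80061041]
{'clock': 0.1, 'qpos': array([-1.15439665e+00,  3.53622626e-01,  1.63407515e+00, -6.17468928e-06,
        1.15522560e+00, -2.39452492e-03]), 'qvel': array([-0.00273744, -0.00256832, -0.00187165,  0.00091168, -0.00149478,
        0.0001579 ]), 'joint_efforts': array([ 5.40595920e-04, -6.06355691e+01, -3.42817533e+01,  8.37725963e-06,
        3.79167963e-03,  6.54801261e-05]), 'eef_pos': array([ 253.98205636, -570.57698818,  230.60286471]), 'tcp_rot': array([ 3.14159019e+00,  1.33073285e-03, -1.15199963e+00]), 'contact_force': array([-0.15105434,  0.13199344,  0.51632344]), 'wrist_torque': array([ 0.01603974, -0.00619445, -0.0285068 ]), 'opening': 1.0002212818714138}
```

View pics/scene.png

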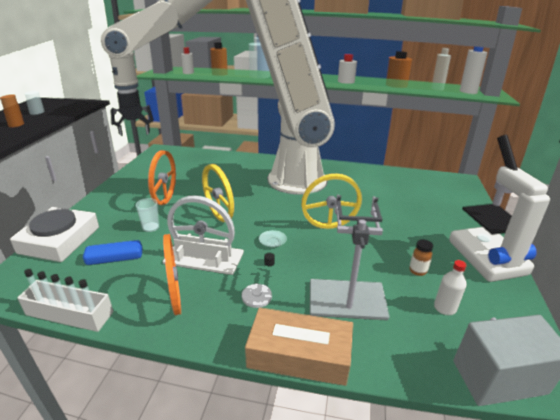

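View pics/top.png

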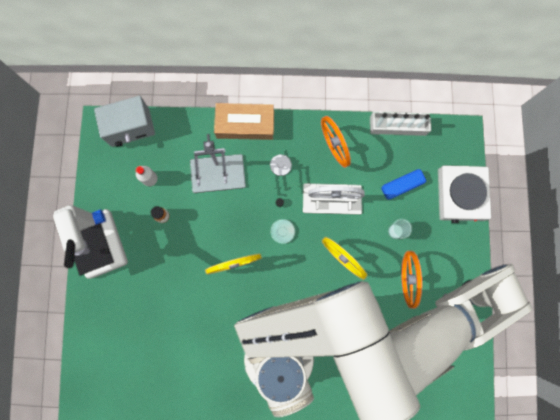

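Candidates (scene px): the grey wheel in the white rack (200,228), orange at (162,178) and (172,273), and yellow at (217,192) and (332,200). The only aluminium one is the grey wheel in the rack. I'll check it and the hook in a close crop.

```bash
python3 - <<'E'
from h import *
import pickle
d=pickle.load(open('f0.pkl','rb'))
def crop(n,x,y,w,h,s=400):
    a=d[n]['pixels'][y:y+h,x:x+w,::-1]; return cv2.resize(a,(400,300),interpolation=cv2.INTER_CUBIC)
a=np.vstack([np.hstack([crop('scene',155,185,100,75),crop('scene',310,180,100,75)]),np.hstack([crop('top',293,166,80,60),crop('top',178,134,80,60)])])
cv2.imwrite('pics/crop.png',a)
E
```

```text
(no output)
```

View pics/crop.png

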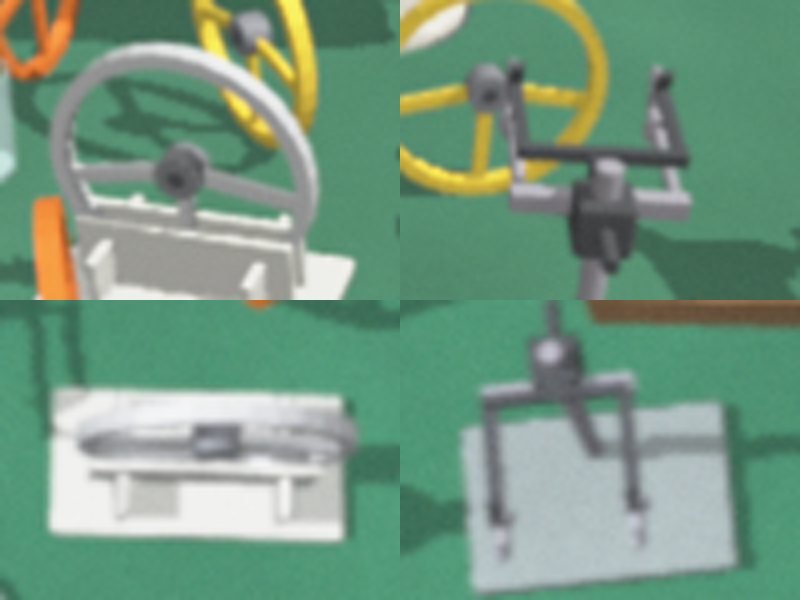

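The crop confirms the grey wheel (hub about scene (200,227), top (336,194)). The hook's tips are at about top (198,183) and (225,180), facing the robot.

```bash
python3 - <<'E'
from h import *
import pickle
np.set_printoptions(precision=1,suppress=True)
d=pickle.load(open('f0.pkl','rb'));S,T=d['scene'],d['top']
cs=lambda p,x,y:[(x+a/4,y+b/4) for a,b in p]
ct=lambda p,x,y:[(x+a/5,y+(b-300)/5) for a,b in p]
W=ct([(217,440)],293,166)
print('hub tri',tri(S,cs([(182,170)],155,185),T,W),onz(T,W,125))
rk=onz(T,ct([(52,388),(345,393),(345,540),(50,533)],293,166),10)
print('rack',rk,rk.mean(0),np.degrees(np.arctan2(*(rk[0]-rk[1])[[1,0]])),np.degrees(np.arctan2(*(rk[3]-rk[2])[[1,0]])),np.linalg.norm(rk[0]-rk[1]),np.linalg.norm(rk[0]-rk[3]))
rim=onz(T,ct([(82,440),(352,438)],293,166),112);print('rim ends',rim,np.linalg.norm(rim[0]-rim[1]))
ft=onz(T,ct([(462,430),(722,403),(738,565),(472,592)],178,134),15)
print('foot',ft,ft.mean(0),[np.linalg.norm(ft[i]-ft[(i+1)%4]) for i in range(4)])
for i,j in((0,1),(3,2)):print('stand y dir deg',np.degrees(np.arctan2(*(ft[i]-ft[j])[[1,0]])))
for i,j in((0,3),(1,2)):print('stand x dir deg',np.degrees(np.arctan2(*(ft[i]-ft[j])[[1,0]])))
print('rod top',onz(T,ct([(550,350)],178,134),275))
print('tips',onz(T,ct([(503,550),(637,535)],178,134),262))
print('arm line at keeper/arm corners',onz(T,ct([(490,395),(628,380)],178,134),245))
E
```

```text
hub tri [[ 590.9 -191.3  112.1    2. ]] [[ 588.8 -190.6  125. ]]
rack [[ 647.8  -80.3   10. ]
 [ 649.4 -303.6   10. ]
 [ 536.4 -302.6   10. ]
 [ 536.7  -80.1   10. ]] [ 592.6 -191.7   10. ] 90.40427805285958 89.90748636994472 223.2758500844483 111.03860453395558
rim ends [[ 589.   -95.8  112. ]
 [ 595.1 -289.4  112. ]] 193.6525262924205
foot [[ 735.5   46.8   15. ]
 [ 761.8 -151.5   15. ]
 [ 635.6 -164.1   15. ]
 [ 610.1   36.3   15. ]] [685.8 -58.1  15. ] [np.float64(199.9837372432215), np.float64(126.75840101541063), np.float64(202.02960610089153), np.float64(125.80512601714659)]
stand y dir deg 97.54336142876035
stand y dir deg 97.2496852578802
stand x dir deg 4.78605323879165
stand x dir deg 5.731092333942751
rod top [[723.5 -11.7 275. ]]
tips [[591.5  16.2 262. ]
 [603.6 -71.  262. ]]
arm line at keeper/arm corners [[700.3  26.8 245. ]
 [712.9 -65.  245. ]]
```

```bash
python3 - <<'E'
from h import *
import pickle
np.set_printoptions(precision=1,suppress=True)
d=pickle.load(open('f0.pkl','rb'));S,T=d['scene'],d['top']
cs=lambda p,x,y:[(x+(a-400)/4,y+b/4) for a,b in p]
ct=lambda p,x,y:[(x+(a-400)/5,y+(b-300)/5) for a,b in p]
ft=onz(T,ct([(462,430),(722,403),(738,565),(472,592)],178,134),15)
print('foot',ft,ft.mean(0),[np.linalg.norm(ft[i]-ft[(i+1)%4]) for i in range(4)])
for i,j in((0,1),(3,2)):print('stand y dir deg',np.degrees(np.arctan2(*(ft[i]-ft[j])[[1,0]])))
for i,j in((0,3),(1,2)):print('stand x dir deg',np.degrees(np.arctan2(*(ft[i]-ft[j])[[1,0]])))
rt=onz(T,ct([(550,350)],178,134),275);print('rod top',rt)
tp=onz(T,ct([(503,550),(637,535)],178,134),262)
print('tips',tp,tp.mean(0)-rt)
print('tri tips',tri(S,cs([(516,68),(662,72)],310,180),T,ct([(503,545),(637,532)],178,134)))
print('tri corners',tri(S,cs([(516,150),(688,158)],310,180),T,ct([(486,395),(630,380)],178,134)))
print('tri rodtop',tri(S,cs([(610,167)],310,180),T,ct([(552,350)],178,134)))
E
```

```text
foot [[728.6 351.7  15. ]
 [754.2 154.1  15. ]
 [628.5 137.7  15. ]
 [603.2 337.4  15. ]] [678.6 245.2  15. ] [np.float64(199.2566535077797), np.float64(126.79275635387981), np.float64(201.30422823706144), np.float64(126.21857305767624)]
stand y dir deg 97.3924679214322
stand y dir deg 97.22456708431062
stand x dir deg 6.487785485890002
stand x dir deg 7.416798065977799
rod top [[717.4 250.6 275. ]]
tips [[585.5 276.7 262. ]
 [597.5 189.7 262. ]] [[-125.9  -17.4  -13. ]]
tri tips [[589.9 234.2 268.7  82.6]
 [600.1 235.7 271.   93.2]]
tri corners [[689.6 245.4 271.2  91.9]
 [702.5 246.2 273.7  97.2]]
tri rodtop [[717.4 250.8 275.2   3. ]]
```

```bash
cat >> h.py <<'E'
from scipy.spatial.transform import Rotation as Ro
def pose():
    s=r.sense(); return np.array(s['eef_pos']),Ro.from_euler('xyz',s['tcp_rot'])
def to(p,yawdeg):
    "shift cm, rotvec deg in the tool frame"
    e,R=pose(); Rt=Ro.from_euler('xyz',[180,0,yawdeg],degrees=True)
    return np.round(R.inv().apply(np.array(p)-e)/10,2),np.round((R.inv()*Rt).as_rotvec(degrees=True),2)
def st():
    s=r.sense();e=s['eef_pos'];print('t',round(s['clock'],2),'tcp',np.round(e,1),'rpy',np.round(np.degrees(s['tcp_rot']),2),'F',np.round(s['contact_force'],1),'M',np.round(s['wrist_torque'],2),'op',round(s['opening'],3))
E
python3 - <<'E'
from h import *
import pickle
np.set_printoptions(precision=1,suppress=True)
d=pickle.load(open('f0.pkl','rb'));S,T=d['scene'],d['top']
cs=lambda p,x,y:[(x+(a-400)/4,y+b/4) for a,b in p]
ct=lambda p,x,y:[(x+(a-400)/5,y+(b-300)/5) for a,b in p]
print('tri tips',tri(S,cs([(510,100),(650,105)],310,180),T,ct([(637,545),(503,555)],178,134)))
print('tri tips',tri(S,cs([(662,72),(516,68)],310,180),T,ct([(503,545),(637,532)],178,134)))
print('tri corners',tri(S,cs([(688,158),(516,150)],310,180),T,ct([(486,395),(630,380)],178,134)))
for z in(264,275,290,308):print(z, proj(S,[[592,189,z],[592,280,z]]))
print(to([591,-191,350],0))
E
```

```text
tri tips [[595.3 191.8 240.5   0.3]
 [586.  279.5 243.2   0. ]]
tri tips [[587.7 279.7 268.    7.4]
 [598.6 191.5 265.5   4.1]]
tri corners [[687.8 294.3 268.9   4.3]
 [700.  199.  268.3   2.2]]
264 [[337.3 196.2]
 [373.9 200.3]]
275 [[337.7 192.3]
 [374.6 196.4]]
290 [[338.3 187. ]
 [375.4 191. ]]
308 [[339.  180.5]
 [376.5 184.5]]
(array([-21. , -46.2, -11.9]), array([ -0. ,   0.1, -66. ]))
```

Emit:
apply_moves(targets=[[[1,0,0,-5,0,0,0],[1,0,0,-10,0,0,-8],[1,-3,-7,-11.9,0,0,-16],[1,-5,-11,-11.9,0,0,-24],[1,-7,-15,-11.9,0,0,-32],[1,-9,-20,-11.9,0,0,-40],[1,-11,-24,-11.9,0,0,-48],[1,-13,-28.6,-11.9,0,0,-56]]])

```text
clock: 0.9
eef_pos: [452.6, -345.7, 349.6]
tcp_rot: [-3.14, 0.001, -0.169]
contact_force: [0.8, -0.1, -0.4]
opening: 1.004
```

```bash
python3 -c "
from h import *
st();print(to([591,-191,350],0))"
```

```text
t 0.9 tcp [ 452.6 -345.7  349.6] rpy [-1.7993e+02  6.0000e-02 -9.6900e+00] F [ 0.8 -0.1 -0.4] M [-0.02 -0.02  0.02] op 1.004
(array([ 11.04, -17.58,  -0.03]), array([-0.07,  0.05, -9.69]))
```

Emit:
apply_moves(targets=[[[1,2.5,-4,0,0,0,-3],[1,5,-8,0,0,0,-6],[1,7.5,-12,0,0,0,-9.7],[1,10,-16,0,0,0,-9.7],[1,11.04,-17.58,0,0,0,-9.7],[1,11.04,-17.58,0,0,0,-9.7],[1,11.04,-17.58,0,0,0,-9.7]]])

```text
clock: 1.6
eef_pos: [590.5, -191.3, 349.3]
tcp_rot: [-3.141, 0.002, 0.001]
contact_force: [-0.0, 0.4, -0.0]
opening: 1.004
```

```bash
python3 - <<'E'
from h import *
import pickle
st()
e,R=pose();f=r.grab_frame('wrist');save(f,'w1')
M=np.array(f['mount']);print(M.round(2))
Rc=R.as_matrix()@M[:3,:3];c=R.apply(M[:3,3])+e
f['R']=Rc.T;f['t']=-Rc.T@c
pickle.dump(f,open('w1.pkl','wb'))
print(proj(f,[[591,-191,212],[591,-191,126]]))
E
```

```text
t 1.6 tcp [ 590.5 -191.3  349.3] rpy [-1.7994e+02  1.1000e-01  5.0000e-02] F [-0.   0.4 -0. ] M [-0.03 -0.05  0.01] op 1.004
[[   1.      0.      0.      1.78]
 [  -0.      0.97    0.26  -64.95]
 [  -0.     -0.26    0.97 -142.31]
 [   0.      0.      0.      1.  ]]
[[275.470231   203.93005095]
 [275.8817254  187.08020981]]
```

View pics/w1.png

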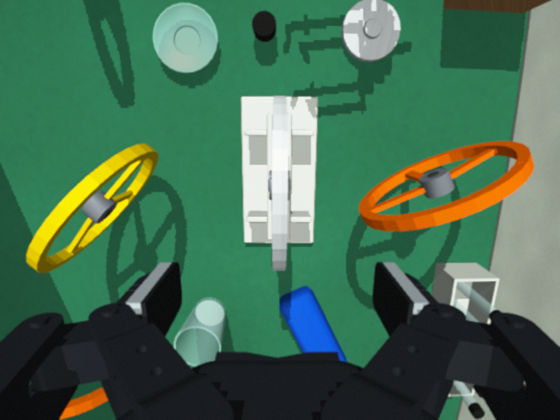

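The wheel shows edge-on at column ~280, rows 97–268. The fingers straddle it, and the nearest orange rim is at (365,215).

```bash
python3 - <<'E'
from h import *
import pickle
np.set_printoptions(precision=1,suppress=True)
f=pickle.load(open('w1.pkl','rb'))
g=cv2.cvtColor(f['pixels'],cv2.COLOR_RGB2HSV)
for row in(125,150,200,225,250,258):
    print(row,f['pixels'][row,262:300:2].mean(1).astype(int), g[row,262:300:2,1])
print('rim edges z212',onz(f,[(272,204),(287,204)],212))
print('rim lower end, sides z112-120',onz(f,[(280,100),(279,258)],125))
print('orange at z110/180',onz(f,[(362,215)],110),onz(f,[(362,215)],180))
E
```

```text
125 [237 237 223 230 236 215 233 233 232 232 228 227 230 235 227 228 237 236
 236] [5 5 9 7 6 9 5 5 5 5 6 7 5 4 8 7 6 5 6]
150 [177 177 181 231 236 243 249 249 249 249 249 248 248 242 223 170 177 178
 175] [14 15 15  5  6  3  2  2  2  2  2  2  2  4 11 13 14 14 14]
200 [236 237 234 229 208 213 233 232 232 231 227 227 226 163 160 235 236 236
 235] [ 6  5  6  5 12  8  5  5  4  4  6  6  9  8 15  7  6  5  6]
225 [177 176 177 225 234 219 223 220 221 220 213 214 211 172 168 176 173 175
 175] [11 14 13 10  6  9  9  8  9  9  9  8  8 12 15 13 14 13 13]
250 [ 91  93  93  94  91 138 160 158 159 155 152 154 117  64  68  95  94  96
  94] [158 157 156 159 158  31  13  11   9  11  10  10  49 156 156 157 158 154
 158]
258 [ 94  94  96  94  90 138 171 166 167 165 160 162 115  61  69  94  95  95
  95] [158 160 155 158 162  28  13  14  11   9  12   9  47 161 156 158 154 157
 159]
rim edges z212 [[ 587.9 -191.1  212. ]
 [ 601.3 -191.   212. ]]
rim lower end, sides z112-120 [[ 595.3  -95.6  125. ]
 [ 594.9 -278.8  125. ]]
orange at z110/180 [[ 696.9 -228.2  110. ]] [[ 677.7 -209.6  180. ]]
```

Emit:
apply_moves(targets=[[[0.2,0.4,0,-0.0,0,0,0],[0.2,0.4,0,4,0,0,0],[0.2,0.4,0,8,0,0,0],[0.2,0.4,0,12,0,0,0],[0.2,0.4,0,14.5,0,0,0],[0.2,0.4,0,16.2,0,0,0],[0.2,0.4,0,16.2,0,0,0],[0.2,0.4,0,16.2,0,0,0]]], newtons=60)

```text
clock: 2.45
eef_pos: [593.8, -192.6, 188.0]
tcp_rot: [-3.141, 0.002, -0.001]
contact_force: [-0.2, 0.2, 0.1]
opening: 0.599
```

```bash
python3 - <<'E'
from h import *
st()
f=r.grab_frame('wrist');save(f,'w2')
E
```

```text
t 2.45 tcp [ 593.8 -192.6  188. ] rpy [-1.7996e+02  9.0000e-02 -8.0000e-02] F [-0.2  0.2  0.1] M [-0.02 -0.01 -0.01] op 0.599
```

View pics/w2.png

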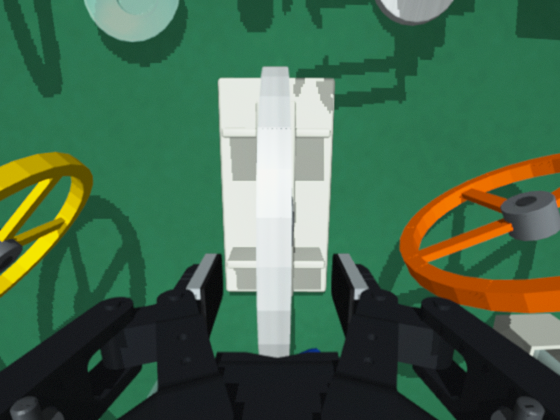

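The rim (column ~275) is centred between the open pads, so I'll close.

Emit:
apply_moves(targets=[[[-1,0,0,0,0,0,0],[-1,0,0,0,0,0,0],[-1,0,0,0,0,0,0],[-1,0,0,0,0,0,0],[-1,0,0,0,0,0,0],[-1,0,0,0,0,0,0]]], newtons=80)

```text
clock: 3.1
eef_pos: [595.0, -192.8, 190.0]
tcp_rot: [3.141, -0.002, -0.001]
contact_force: [-0.3, 0.3, 6.2]
opening: 0.141
```

```bash
python3 -c "
from h import *
st()"
```

```text
t 3.1 tcp [ 595.  -192.8  190. ] rpy [ 1.7998e+02 -9.0000e-02 -6.0000e-02] F [-0.3  0.3  6.2] M [-0.11  0.27 -0.01] op 0.141
```

Emit:
apply_moves(targets=[[[-1,0,0,-1,0,0,0],[-1,0,0,-3,0,0,0],[-1,0,0,-5,0,0,0],[-1,0,0,-7,0,0,0],[-1,0,0,-9,0,0,0],[-1,0,0,-10.6,0,0,0],[-1,0,0,-10.6,0,0,0],[-1,0,0,-10.6,0,0,0]]])

```text
clock: 3.9
eef_pos: [594.6, -192.7, 295.9]
tcp_rot: [3.141, -0.002, -0.001]
contact_force: [-0.2, 0.7, -3.0]
opening: 0.143
```

```bash
python3 -c "
from h import *
st()
c,s=np.cos(np.radians(7.2)),np.sin(np.radians(7.2))
print(to([606.3-110*c,236.6-110*s,296],7.2))
save(r.grab_frame('scene'),'s2')"
```

```text
t 3.9 tcp [ 594.6 -192.7  295.9] rpy [ 1.7998e+02 -1.0000e-01 -6.0000e-02] F [-0.2  0.7 -3. ] M [ 0.01  0.   -0.02] op 0.143
(array([-9.790e+00, -4.154e+01, -4.000e-02]), array([ 0.03, -0.09, -7.26]))
```

View pics/s2.png

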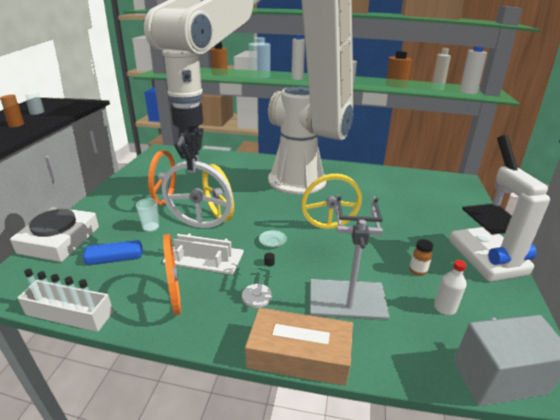

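The wheel hangs upright in the grip, clear of the rack (hub ~ (198,195)). Next I'll carry it to the front of the hook.

Emit:
apply_moves(targets=[[[-1,-3,-2,0,0,0,0],[-1,-6,-5,0,0,0,-1],[-1,-9,-9,0,0,0,-2],[-1,-9.8,-13,0,0,0,-3],[-1,-9.8,-17,0,0,0,-4],[-1,-9.8,-21,0,0,0,-5],[-1,-9.8,-25,0,0,0,-6],[-1,-9.8,-28,0,0,0,-7.3]]])

```text
clock: 4.75
eef_pos: [495.6, 89.6, 294.1]
tcp_rot: [-3.141, 0.001, 0.128]
contact_force: [0.5, -0.6, -2.9]
opening: 0.144
```

```bash
python3 -c "
from h import *
st()
c,s=np.cos(np.radians(7.2)),np.sin(np.radians(7.2))
print(to([606.3-110*c,236.6-110*s,296],7.2))"
```

```text
t 4.75 tcp [495.6  89.6 294.1] rpy [-1.7998e+02  7.0000e-02  7.3300e+00] F [ 0.5 -0.6 -2.9] M [-0.02 -0.03 -0.02] op 0.144
(array([  1.85, -13.19,  -0.19]), array([-0.02,  0.07,  0.13]))
```

Emit:
apply_moves(targets=[[[-1,0.5,-3.5,-0.2,0,0,0],[-1,1,-7,-0.2,0,0,0],[-1,1.5,-10.5,-0.2,0,0,0],[-1,1.85,-13.2,-0.2,0,0,0],[-1,1.85,-13.2,-0.2,0,0,0],[-1,1.85,-13.2,-0.2,0,0,0]]])

```text
clock: 5.35
eef_pos: [496.4, 222.9, 294.9]
tcp_rot: [3.141, 0.003, 0.129]
contact_force: [-0.4, -0.7, -2.4]
opening: 0.143
```

```bash
python3 - <<'E'
from h import *
import pickle
st()
e,R=pose();f=r.grab_frame('wrist')
M=np.array(f['mount'])
Rc=R.as_matrix()@M[:3,:3];c=R.apply(M[:3,3])+e
f['R']=Rc.T;f['t']=-Rc.T@c
S=r.grab_frame('scene')
T=r.grab_frame('top')
pickle.dump((f,S,T),open('w3.pkl','wb'))
a=cv2.resize(f['pixels'][:,:,::-1],(800,600))
c=S['pixels'][150:230,300:420,::-1]
cv2.imwrite('pics/w3.png',np.vstack([f['pixels'][:300,:,::-1],np.hstack([cv2.resize(c,(280,187)),cv2.resize(T['pixels'][130:210,170:290,::-1],(280,187))])]))
print(proj(f,[[592,188,264],[580,280,264]]))
E
```

```text
t 5.35 tcp [496.4 222.9 294.9] rpy [179.96   0.19   7.42] F [-0.4 -0.7 -2.4] M [-0.02  0.01  0.05] op 0.143
[[419.84468254 317.04186126]
 [440.08119009 166.12542659]]
```

View pics/w3.png

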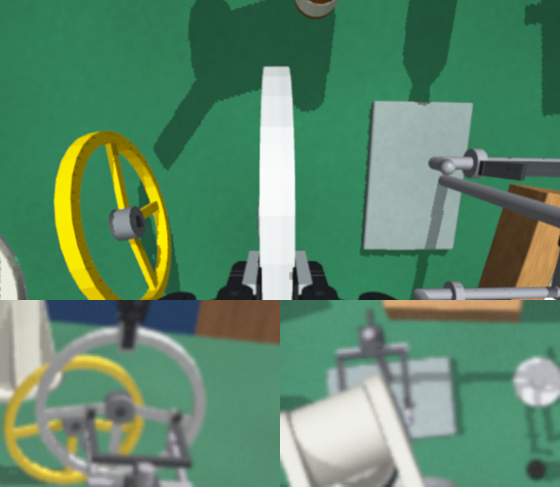

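The wheel is in front of the hook, aligned. In the wrist view the tips are at about (437,163) and (420,293), with collars at (478,162) and (455,291). I'll zoom in to measure these.

```bash
python3 - <<'E'
from h import *
import pickle
f,S,T=pickle.load(open('w3.pkl','rb'))
cv2.imwrite('pics/w3z.png',cv2.resize(f['pixels'][130:330,400:560,::-1],(480,600),interpolation=cv2.INTER_CUBIC))
E
```

```text
(no output)
```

View pics/w3z.png

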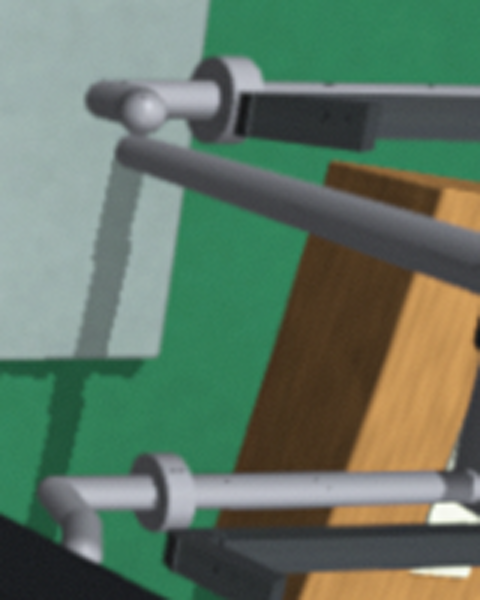

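```bash
python3 - <<'E'
from h import *
import pickle
np.set_printoptions(precision=1,suppress=True)
f,S,T=pickle.load(open('w3.pkl','rb'))
o=np.array([606.3,236.6]);a=np.radians(7.2);Q=np.array([[np.cos(a),np.sin(a)],[-np.sin(a),np.cos(a)]])
for n,p,zs in(('collar',[(471.7,163),(451.7,293.8)],range(222,252,4)),('tips',[(447.7,166.2),(428,317)],range(250,280,4))):
  for z in zs:
    X=onz(f,p,z);d=X[0]-X[1]
    print(n,z,'sep',round(np.linalg.norm(d),1),'yaw',round(np.degrees(np.arctan2(-d[0],d[1])),2),'stand xy',((X[:,:2]-o)@Q.T).ravel())
E
```

```text
collar 222 sep 98.0 yaw 7.61 stand xy [ 22.5  44.2  23.2 -53.7]
collar 226 sep 96.2 yaw 7.61 stand xy [ 20.   44.6  20.7 -51.5]
collar 230 sep 94.3 yaw 7.61 stand xy [ 17.6  45.   18.3 -49.3]
collar 234 sep 92.5 yaw 7.61 stand xy [ 15.2  45.4  15.8 -47.1]
collar 238 sep 90.7 yaw 7.61 stand xy [ 12.7  45.8  13.4 -44.9]
collar 242 sep 88.9 yaw 7.61 stand xy [ 10.3  46.2  10.9 -42.7]
collar 246 sep 87.1 yaw 7.61 stand xy [  7.8  46.6   8.5 -40.5]
collar 250 sep 85.2 yaw 7.61 stand xy [  5.4  47.    6.  -38.3]
tips 250 sep 100.3 yaw 8.0 stand xy [ -8.9  44.9  -7.5 -55.5]
tips 254 sep 98.2 yaw 8.0 stand xy [-11.1  45.3  -9.7 -52.9]
tips 258 sep 96.1 yaw 8.0 stand xy [-13.2  45.7 -11.9 -50.3]
tips 262 sep 93.9 yaw 8.0 stand xy [-15.3  46.2 -14.  -47.7]
tips 266 sep 91.8 yaw 8.0 stand xy [-17.5  46.6 -16.2 -45.2]
tips 270 sep 89.6 yaw 8.0 stand xy [-19.6  47.  -18.4 -42.6]
tips 274 sep 87.5 yaw 8.0 stand xy [-21.7  47.5 -20.5 -40. ]
tips 278 sep 85.3 yaw 8.0 stand xy [-23.9  47.9 -22.7 -37.4]
```

```bash
python3 -c "
from h import *
st();print(to([605.7,237.2,295],7.5))"
```

```text
t 5.5 tcp [496.9 221.9 295.6] rpy [1.7999e+02 1.3000e-01 7.2900e+00] F [ 0.3  0.2 -2.3] M [-0.05  0.01  0.01] op 0.143
(array([10.99, -0.14,  0.04]), array([ 0.01,  0.13, -0.21]))
```

Emit:
apply_moves(targets=[[[-1,2,0,0,0,0,-0.2],[-1,4,0,0,0,0,-0.2],[-1,6,0,0,0,0,-0.2],[-1,7.5,0,0,0,0,-0.2],[-1,8.5,0,0,0,0,-0.2],[-1,9.5,-0.1,0,0,0,-0.2],[-1,10.5,-0.1,0,0,0,-0.2],[-1,11,-0.1,0,0,0,-0.2]]])

```text
clock: 6.3
eef_pos: [606.6, 236.8, 295.4]
tcp_rot: [3.141, 0.002, 0.13]
contact_force: [-0.5, -0.5, -2.6]
opening: 0.143
```

```bash
python3 - <<'E'
from h import *
import pickle
st();print(to([605.7,237.2,295],7.5))
e,R=pose();f=r.grab_frame('wrist')
M=np.array(f['mount'])
Rc=R.as_matrix()@M[:3,:3];c=R.apply(M[:3,3])+e
f['R']=Rc.T;f['t']=-Rc.T@c
pickle.dump(f,open('w4.pkl','wb'))
cv2.imwrite('pics/w4.png',cv2.resize(f['pixels'][120:330,180:460,::-1],(800,600),interpolation=cv2.INTER_CUBIC))
E
```

```text
t 6.3 tcp [606.6 236.8 295.4] rpy [1.7998e+02 1.2000e-01 7.4700e+00] F [-0.5 -0.5 -2.6] M [0.01 0.02 0.02] op 0.143
(array([-0.08, -0.05,  0.04]), array([ 0.02,  0.12, -0.03]))
```

View pics/w4.png

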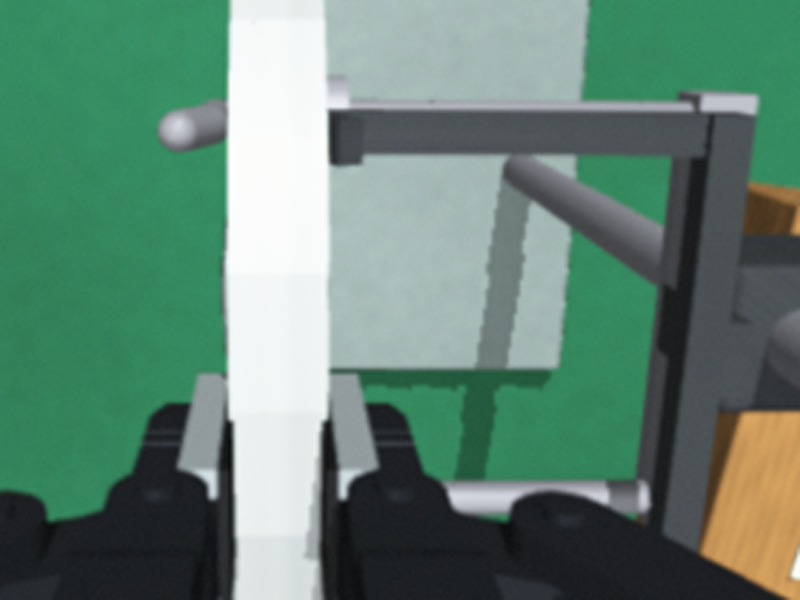

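```bash
python3 - <<'E'
from h import *
import pickle
np.set_printoptions(precision=1,suppress=True)
f=pickle.load(open('w4.pkl','rb'))
o=np.array([606.3,236.6]);a=np.radians(7.5);Q=np.array([[np.cos(a),np.sin(a)],[-np.sin(a),np.cos(a)]])
s=280/800
P=[(180+180*s,120+130*s)]
for z in(260,264,268,272):print(z,(onz(f,P,z)[:,:2]-o)@Q.T)
rim=[(180+c*s,120+130*s) for c in(229,327)]
z=217+87
print('rim edges at y~45',(onz(f,rim,z)[:,:2]-o)@Q.T)
E
```

```text
260 [[-16.5  45.3]]
264 [[-16.   45.7]]
268 [[-15.6  46.2]]
272 [[-15.2  46.6]]
rim edges at y~45 [[-4.7 50.1]
 [ 9.5 50.1]]
```

```bash
python3 - <<'E'
from h import *
import pickle
np.set_printoptions(precision=1,suppress=True)
f,S,T=pickle.load(open('w3.pkl','rb'))
o=np.array([606.3,236.6]);a=np.radians(7.5);Q=np.array([[np.cos(a),np.sin(a)],[-np.sin(a),np.cos(a)]])
q=lambda f,p,z:((onz(f,p,z)[:,:2]-o)@Q.T)
for z in(236,240,244):print('bend outer',z,q(f,[(429,162.7),(413.5,293.5)],z).ravel(),'collar front-left rim edge',q(f,[(400+193/3,130+100/3),(400+131/3,130+491/3)],z).ravel(),'collar back',q(f,[(400+262/3,130+85/3),(400+195/3,130+490/3)],z+4).ravel())
row=f['pixels'][165,240:320].astype(int).mean(1); print('rim row165',np.where(row>180)[0][[0,-1]]+240)
w4=pickle.load(open('w4.pkl','rb'))
for fr,h in((f,303.5),(w4,304)):
    m=fr['pixels'].astype(int); 
    for R in(150,165,180,200):
        c=np.where(m[R].min(1)>190)[0]; c=c[(c>240)&(c<310)]
        e=[(c[0],R),(c[-1]+1,R)]
        print(R,e,q(fr,e,h).ravel())
E
```

```text
bend outer 236 [-13.6  45.4 -13.3 -45.5] collar front-left rim edge [  9.4  45.3   8.5 -45.9] collar back [ 21.4  48.9  21.4 -43.7]
bend outer 240 [-15.5  45.8 -15.2 -43.3] collar front-left rim edge [  7.   45.7   6.2 -43.7] collar back [ 18.8  49.3  18.8 -41.4]
bend outer 244 [-17.3  46.3 -17.1 -41. ] collar front-left rim edge [  4.7  46.1   3.8 -41.5] collar back [ 16.1  49.6  16.2 -39.2]
rim row165 [260 294]
150 [(np.int64(260), 150), (np.int64(294), 150)] [-115.7   57.1 -101.8   57.1]
165 [(np.int64(260), 165), (np.int64(294), 165)] [-115.7   51.  -101.7   51. ]
180 [(np.int64(260), 180), (np.int64(295), 180)] [-115.8   44.8 -101.2   44.8]
200 [(np.int64(260), 200), (np.int64(295), 200)] [-115.9   36.2 -101.1   36.2]
150 [(np.int64(260), 150), (np.int64(296), 150)] [-4.7 56.4 10.  56.5]
165 [(np.int64(241), 165), (np.int64(295), 165)] [-12.6  50.3   9.7  50.4]
180 [(np.int64(260), 180), (np.int64(296), 180)] [-4.8 44.1 10.2 44.1]
200 [(np.int64(260), 200), (np.int64(296), 200)] [-4.9 35.6 10.3 35.6]
```

Emit:
apply_moves(targets=[[[-1,-0.2,-0.08,0,0,0,0],[-1,-0.2,-0.08,0.3,0,0,0],[-1,-0.2,-0.08,0.6,0,0,0],[-1,-0.2,-0.08,0.9,0,0,0],[-1,-0.2,-0.08,1.1,0,0,0],[-1,-0.2,-0.08,1.1,0,0,0]]])

```text
clock: 6.95
eef_pos: [604.5, 237.3, 283.9]
tcp_rot: [3.141, 0.002, 0.131]
contact_force: [0.7, -0.6, -1.9]
opening: 0.143
```

```bash
python3 -c "
from h import *
st()"
```

```text
t 6.95 tcp [604.5 237.3 283.9] rpy [1.7997e+02 1.4000e-01 7.4800e+00] F [ 0.7 -0.6 -1.9] M [-0.06  0.    0.03] op 0.143
```

Emit:
apply_moves(targets=[[[-1,0,0,0.1,0,0,0],[-1,0,0,0.2,0,0,0],[-1,0,0,0.3,0,0,0],[-1,0,0,0.3,0,0,0]]])

```text
clock: 7.35
eef_pos: [604.5, 237.3, 280.7]
tcp_rot: [3.141, 0.003, 0.131]
contact_force: [-0.4, -0.5, -3.5]
opening: 0.147
```

Emit:
apply_moves(targets=[[[-1,0,0,0.1,0,0,0],[-1,0,0,0.2,0,0,0],[-1,0,0,0.3,0,0,0],[-1,0,0,0.3,0,0,0]]])

```text
clock: 7.75
eef_pos: [604.3, 237.2, 277.6]
tcp_rot: [3.141, 0.003, 0.13]
contact_force: [-0.8, -0.0, -2.2]
opening: 0.142
```

Emit:
apply_moves(targets=[[[-1,0,0,0.1,0,0,0],[-1,0,0,0.2,0,0,0],[-1,0,0,0.2,0,0,0]]])

```text
clock: 8.05
eef_pos: [604.1, 237.0, 275.5]
tcp_rot: [3.141, 0.003, 0.13]
contact_force: [-0.9, -0.4, -2.0]
opening: 0.145
```

Emit:
apply_moves(targets=[[[-1,0,0,0.1,0,0,0],[-1,0,0,0.2,0,0,0],[-1,0,0,0.2,0,0,0]]])

```text
clock: 8.35
eef_pos: [604.0, 237.0, 273.3]
tcp_rot: [3.141, 0.004, 0.13]
contact_force: [-1.6, -0.7, -0.8]
opening: 0.145
```

Emit:
apply_moves(targets=[[[-1,0,0,0.1,0,0,0],[-1,0,0,0.2,0,0,0],[-1,0,0,0.2,0,0,0]]])

```text
clock: 8.65
eef_pos: [603.9, 236.9, 271.2]
tcp_rot: [3.14, 0.004, 0.13]
contact_force: [-1.8, -1.2, -0.4]
opening: 0.144
```

Emit:
apply_moves(targets=[[[-1,0,0,0.1,0,0,0],[-1,0,0,0.15,0,0,0],[-1,0,0,0.15,0,0,0]]])

```text
clock: 8.95
eef_pos: [604.1, 236.9, 270.1]
tcp_rot: [3.14, 0.003, 0.13]
contact_force: [-1.0, -1.5, 2.9]
opening: 0.15
```

Emit:
apply_moves(targets=[[[-1,0,0,0.1,0,0,0],[-1,0,0,0.1,0,0,0]]])

```text
clock: 9.15
eef_pos: [603.5, 237.1, 268.3]
tcp_rot: [3.141, 0.005, 0.13]
contact_force: [-3.6, 1.0, -2.8]
opening: 0.141
```

Emit:
apply_moves(targets=[[[-1,0,0,0.1,0,0,0],[-1,0,0,0.1,0,0,0]]])

```text
clock: 9.35
eef_pos: [603.0, 237.1, 266.4]
tcp_rot: [3.141, 0.006, 0.13]
contact_force: [-1.7, 0.3, -3.4]
opening: 0.145
```

```bash
python3 -c "
from h import *
st()"
```

```text
t 9.35 tcp [603.  237.1 266.4] rpy [179.96   0.36   7.47] F [-1.7  0.3 -3.4] M [-0.03  0.41 -0.04] op 0.145
```

Emit:
apply_moves(targets=[[[-1,0.08,0,0.1,0,0.2,0],[-1,0.08,0,0.15,0,0.2,0],[-1,0.08,0,0.15,0,0.2,0]]])

```text
clock: 9.65
eef_pos: [603.6, 237.2, 264.6]
tcp_rot: [3.141, 0.003, 0.13]
contact_force: [-2.8, 0.3, -2.7]
opening: 0.148
```

```bash
python3 - <<'E'
from h import *
st()
f=r.grab_frame('wrist');S=r.grab_frame('scene')
a=cv2.resize(f['pixels'][120:330,180:460,::-1],(400,300),interpolation=cv2.INTER_CUBIC)
b=cv2.resize(S['pixels'][150:225,310:410,::-1],(400,300),interpolation=cv2.INTER_CUBIC)
cv2.imwrite('pics/w5.png',np.hstack([a,b]))
E
```

```text
t 9.65 tcp [603.6 237.2 264.6] rpy [179.96   0.19   7.47] F [-2.8  0.3 -2.7] M [ 0.    0.46 -0.05] op 0.148
```

View pics/w5.png

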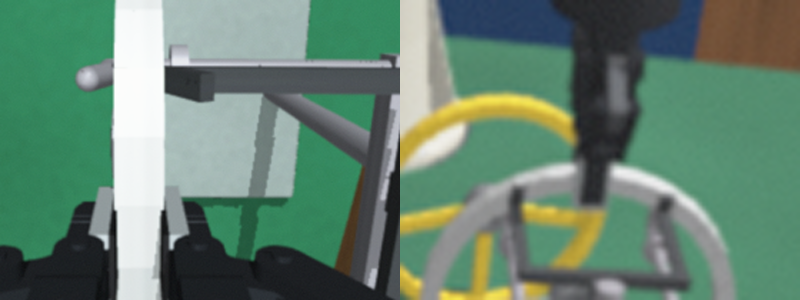

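The rim sits between the tip (88,77) and the pushed-back keeper (170,80), with the arm's tip free in front. I'll carry on down.

Emit:
apply_moves(targets=[[[-1,0.03,0,0.1,0,0.1,0],[-1,0.03,0,0.2,0,0.1,0],[-1,0.03,0,0.2,0,0.1,0]]])

```text
clock: 10.05
eef_pos: [603.9, 237.2, 262.6]
tcp_rot: [3.141, 0.002, 0.13]
contact_force: [-2.2, -0.2, -2.6]
opening: 0.142
```

Emit:
apply_moves(targets=[[[-1,0.03,0,0.1,0,0.1,0],[-1,0.03,0,0.2,0,0.1,0],[-1,0.03,0,0.2,0,0.1,0]]])

```text
clock: 10.35
eef_pos: [604.1, 237.2, 260.4]
tcp_rot: [3.141, 0.0, 0.13]
contact_force: [-2.8, 0.5, -2.5]
opening: 0.144
```

Emit:
apply_moves(targets=[[[-1,0.03,0,0.1,0,0.1,0],[-1,0.03,0,0.2,0,0.1,0],[-1,0.03,0,0.2,0,0.1,0]]])

```text
clock: 10.65
eef_pos: [604.3, 237.2, 258.2]
tcp_rot: [3.141, -0.001, 0.13]
contact_force: [-2.4, -0.5, -2.5]
opening: 0.14
```

Emit:
apply_moves(targets=[[[-1,0.03,0,0.1,0,0.1,0],[-1,0.03,0,0.2,0,0.1,0],[-1,0.03,0,0.2,0,0.1,0]]])

```text
clock: 10.95
eef_pos: [604.5, 237.2, 255.9]
tcp_rot: [3.141, -0.003, 0.13]
contact_force: [-2.6, -0.6, -2.1]
opening: 0.148
```

Emit:
apply_moves(targets=[[[-1,0.02,0,0.1,0,-0.1,0],[-1,0.02,0,0.2,0,-0.1,0],[-1,0.02,0,0.2,0,-0.1,0]]])

```text
clock: 11.25
eef_pos: [604.6, 237.3, 253.7]
tcp_rot: [3.141, -0.001, 0.13]
contact_force: [-1.9, 0.1, -1.9]
opening: 0.147
```

Emit:
apply_moves(targets=[[[-1,0.02,0,0.1,0,-0.1,0],[-1,0.02,0,0.1,0,-0.1,0]]])

```text
clock: 11.45
eef_pos: [604.8, 237.3, 252.5]
tcp_rot: [3.141, 0.001, 0.13]
contact_force: [-2.5, 0.4, -2.7]
opening: 0.143
```

Emit:
apply_moves(targets=[[[-1,0.02,0,0.1,0,0,0],[-1,0.02,0,0.1,0,0,0]]])

```text
clock: 11.65
eef_pos: [605.0, 237.3, 251.4]
tcp_rot: [3.141, 0.001, 0.13]
contact_force: [-2.4, 0.5, -2.3]
opening: 0.148
```

Emit:
apply_moves(targets=[[[-1,0.02,0,0.1,0,0,0],[-1,0.02,0,0.1,0,0,0]]])

```text
clock: 11.85
eef_pos: [605.1, 237.3, 250.2]
tcp_rot: [3.141, 0.002, 0.131]
contact_force: [-2.2, -0.1, -2.0]
opening: 0.141
```

Emit:
apply_moves(targets=[[[-1,0,0,0.1,0,0,0],[-1,0,0,0.1,0,0,0]]])

```text
clock: 12.05
eef_pos: [605.0, 237.3, 249.0]
tcp_rot: [3.14, 0.002, 0.131]
contact_force: [-0.3, -1.2, -4.4]
opening: 0.141
```

Emit:
apply_moves(targets=[[[-1,0,0,0.1,0,0,0],[-1,0,0,0.1,0,0,0]]])

```text
clock: 12.25
eef_pos: [605.3, 237.2, 247.9]
tcp_rot: [3.14, 0.001, 0.13]
contact_force: [-0.2, -1.1, -3.4]
opening: 0.148
```

Emit:
apply_moves(targets=[[[-1,0,0,0.1,0,0,0],[-1,0,0,0.1,0,0,0]]])

```text
clock: 12.45
eef_pos: [605.8, 237.2, 247.2]
tcp_rot: [3.14, 0.0, 0.131]
contact_force: [0.2, -1.5, 0.2]
opening: 0.143
```

Fx fell to zero at 249, so the keeper has snapped, and the seat contact starts at about 247.

Emit:
apply_moves(targets=[[[-1,0,0,0.05,0,0,0],[-1,0,0,0.1,0,0,0],[-1,0,0,0.1,0,0,0]]])

```text
clock: 12.75
eef_pos: [606.0, 237.2, 246.6]
tcp_rot: [3.14, -0.0, 0.131]
contact_force: [-1.7, -1.0, 4.6]
opening: 0.142
```

```bash
python3 -c "
from h import *
st()"
```

```text
t 12.75 tcp [606.  237.2 246.6] rpy [ 1.7992e+02 -2.0000e-02  7.4800e+00] F [-1.7 -1.   4.6] M [-0.44  0.1  -0.02] op 0.142
```

Emit:
apply_moves(targets=[[[-1,0,0,0.05,0,0,0],[-1,0,0,0.1,0,0,0],[-1,0,0,0.1,0,0,0]]])

```text
clock: 13.05
eef_pos: [606.2, 237.2, 246.3]
tcp_rot: [3.14, -0.001, 0.131]
contact_force: [-2.2, -0.9, 6.1]
opening: 0.141
```

```bash
python3 -c "
from h import *
st()"
```

```text
t 13.05 tcp [606.2 237.2 246.3] rpy [ 1.7993e+02 -7.0000e-02  7.4800e+00] F [-2.2 -0.9  6.1] M [-0.62  0.3  -0.05] op 0.141
```

Emit:
apply_moves(targets=[[[-1,-0.05,0.1,-0.05,0,0,0],[-1,-0.05,0.15,-0.05,0,0,0],[-1,-0.05,0.15,0.05,0,0,0],[-1,-0.05,0.15,0.05,0,0,0]]])

```text
clock: 13.45
eef_pos: [605.9, 235.7, 246.3]
tcp_rot: [3.14, -0.001, 0.13]
contact_force: [-2.7, -1.4, 5.4]
opening: 0.149
```

```bash
python3 -c "
from h import *
st()"
```

```text
t 13.45 tcp [605.9 235.7 246.3] rpy [ 1.7994e+02 -8.0000e-02  7.4800e+00] F [-2.7 -1.4  5.4] M [-0.2   0.36  0.01] op 0.149
```

Emit:
apply_moves(targets=[[[-1,-0.05,0.08,0,0,0,0],[-1,-0.05,0.08,0.05,0,0,0],[-1,-0.05,0.08,0.1,0,0,0],[-1,-0.05,0.08,0.1,0,0,0]]])

```text
clock: 13.85
eef_pos: [605.7, 235.1, 246.2]
tcp_rot: [3.141, -0.002, 0.13]
contact_force: [-2.5, -0.7, 9.0]
opening: 0.142
```

```bash
python3 - <<'E'
from h import *
st()
f=r.grab_frame('wrist');S=r.grab_frame('scene')
a=cv2.resize(f['pixels'][120:330,180:460,::-1],(400,300),interpolation=cv2.INTER_CUBIC)
b=cv2.resize(S['pixels'][150:225,310:410,::-1],(400,300),interpolation=cv2.INTER_CUBIC)
cv2.imwrite('pics/w6.png',np.hstack([a,b]))
E
```

```text
t 13.85 tcp [605.7 235.1 246.2] rpy [ 1.7997e+02 -1.3000e-01  7.4700e+00] F [-2.5 -0.7  9. ] M [0.04 0.34 0.04] op 0.142
```

View pics/w6.png

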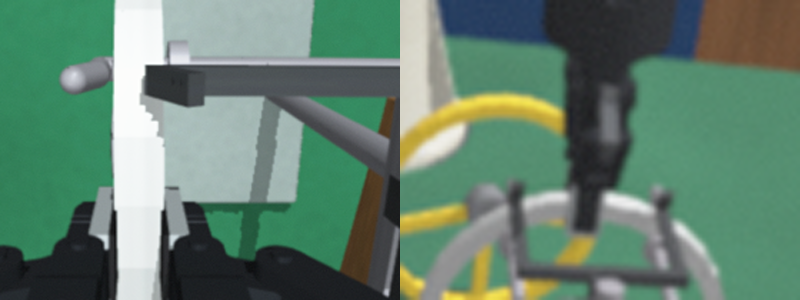

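The keeper nose (145,80) is visibly over the rim and the load is even on both arms. I'll unload slightly, then let go.

Emit:
apply_moves(targets=[[[-1,-0.05,0,-0.03,0,0,0],[-1,-0.05,0,-0.05,0,0,0],[-1,-0.05,0,-0.05,0,0,0]]], newtons=20)

```text
clock: 14.25
eef_pos: [605.1, 235.0, 246.4]
tcp_rot: [3.141, -0.002, 0.13]
contact_force: [-1.0, 0.4, 0.7]
opening: 0.141
```

```bash
python3 -c "
from h import *
st()"
```

```text
t 14.25 tcp [605.1 235.  246.4] rpy [ 1.7997e+02 -1.0000e-01  7.4700e+00] F [-1.   0.4  0.7] M [0.11 0.03 0.02] op 0.141
```

Emit:
apply_moves(targets=[[[-0.5,0,0,0,0,0,0],[-0.2,0,0,0,0,0,0],[0,0,0,0,0,0,0],[0,0,0,0,0,0,0],[0,0,0,0,0,0,0]]])

```text
clock: 14.75
eef_pos: [605.1, 235.0, 246.4]
tcp_rot: [3.141, -0.002, 0.13]
contact_force: [0.1, 0.3, 0.6]
opening: 0.498
```

```bash
python3 -c "
from h import *
st()"
```

```text
t 14.75 tcp [605.1 235.  246.4] rpy [ 1.7997e+02 -1.0000e-01  7.4700e+00] F [0.1 0.3 0.6] M [-0.01  0.05  0.01] op 0.498
```

Released without any load on the tool. I'll retract straight up.

Emit:
apply_moves(targets=[[[0,0,0,-1,0,0,0],[0,0,0,-3,0,0,0],[0,0,0,-6,0,0,0],[0,0,0,-9,0,0,0],[0,0,0,-12,0,0,0],[0,0,0,-15,0,0,0],[0,0,0,-15,0,0,0]]])

```text
clock: 15.45
eef_pos: [606.4, 235.6, 402.4]
tcp_rot: [-3.14, -0.01, 0.13]
contact_force: [0.3, 0.5, 1.5]
opening: 0.499
```

```bash
python3 - <<'E'
from h import *
st()
f=r.grab_frame('wrist');S=r.grab_frame('scene')
a=cv2.resize(f['pixels'][:,:,::-1],(400,300))
b=cv2.resize(S['pixels'][150:300,250:450,::-1],(400,300),interpolation=cv2.INTER_CUBIC)
c=cv2.resize(S['pixels'][:,:,::-1],(400,300),interpolation=cv2.INTER_AREA)
d=cv2.resize(f['pixels'][100:310,180:460,::-1],(400,300))
cv2.imwrite('pics/w7.png',np.vstack([np.hstack([a,b]),np.hstack([c,d])]))
E
```

```text
t 15.45 tcp [606.4 235.6 402.4] rpy [-179.92   -0.56    7.47] F [0.3 0.5 1.5] M [-0.04 -0.06  0.05] op 0.499
```

View pics/w7.png

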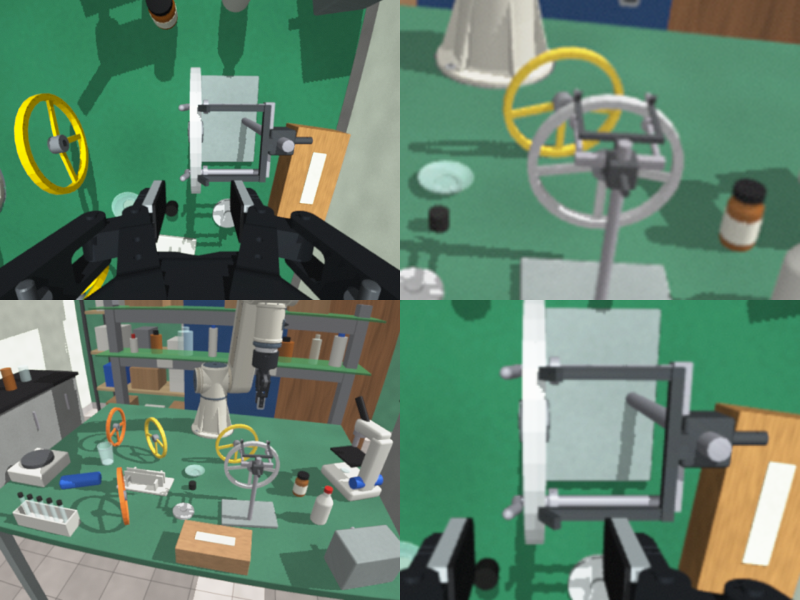

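The wheel hangs on both arms with both keeper noses over the rim, at (550,372) and (548,517) in the lower-right crop. The gripper is clear, so I'm handing in.

```bash
python3 -c "
from h import *
print(r.sign_off());st()"
```

```text
the job is handed in; nothing more can be done
None
the job is handed in; nothing more can be done
```

The aluminium wheel is hanging home on the double J-hook with the keeper snapped over its rim. The gripper was released and lifted clear before I handed the job in at about 15.5 s.

- **Lift and approach:** I pinched the wheel at the top of its rim, lifted it straight out of the rack, brought it in from the front over the tips and lowered it in small steps.
- **Keeper:** The ramps met the rim at a tool height of about 275 mm. Resistance peaked at about 6 N beyond the weight, and the sideways force vanished at about 249 mm as the keeper snapped.
- **Seating:** Hard contact came at about 246–247 mm, which puts the hook roughly 3 mm above its middle setting. One arm took the load first, so I shifted the wheel about 2 mm sideways until both carried it evenly.
- **Hook load:** The highest I read was about 12 N. I only saw the force at the end of each short move, so brief peaks in between were not observed.
- **Last checks:** The final pictures show the rim on both arms with both keeper noses over it. Tool force on release was about 0.6 N. The other things on the bench look unmoved in the picture, but I did not measure them.
- **Disagreements:** Camera estimates of the hook's fore-aft position differed by 2–5 mm. I went by feel for the final fit.

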